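# Lay the weighted probe in its check cradle and start the check

## Task

Grip the weighted probe at its balance point and carry it level to the check cradle. Lay it there gently, its heavy square head down in the saddle with the nose facing the contact plate and its shank in the V, and let go. Then slide the dust cover on the console aside, press the start button fully down, slide the cover fully back over it, and leave the pen and the file where they lie.

Things in the scene. Friction and masses are not known exactly. Their poses are not given: they have to be found in the camera images.
- probe_balance (a point): Balance point of the loose weighted probe (0.45 to 0.8 kg), on the axis of its round steel shank (16 mm diameter), 21 mm above the table as it lies level on its two square end blocks. x points along the shank to the heavy head, z up. Bare shank from x = -116 to +32 mm, so this point is not the probe's middle but near the head.
- probe_nose (a point): Tip of the probe's small dark nose, 68 mm from the balance point along its x. Behind it is the heavy steel head block, 42 mm square, 26 mm long (32 to 58 mm from the balance point). The other end of the probe is a light black tail block, 42 mm square, 16 mm long (-116 to -132 mm).
- cradle_seat (a point): Where the probe's balance point belongs once laid in the fixed check cradle: 51 mm above the table. x points from the V to the saddle and contact plate (the way the head must point), y across, z up. Between x = -60 and +28 mm there is only the base plate (84 mm wide), its top 41 mm below this point. The upright contact plate's disc faces the nose at x = +78 mm; plate top 13 mm above.
- saddle_floor (a point): Middle of the saddle's floor, 47 mm from the seat point along its x and 21 mm below it; the head's underside rests here. Floor 34 mm long in x; side walls 53 mm apart inside, flared outwards above, reaching up to 27 mm above the floor.
- cradle_v (a point): Shank axis in the cradle's V, 72 mm from the seat point along -x and level with it. V 12 mm thick in x, flanks at 45 degrees, up to about 13 mm above this point; it centres the shank.
- cover_grip (a point): Centre of the black grip rib on the console's dust cover, 81 mm above the table. Rib 40 mm long in x, 10 mm thick in y, 20 mm high: top 9.5 mm above this point, cover plate (70 x 66 mm, aluminium) 10.5 mm below. The rib moves with the cover, which opens along +y. Console: fixed grey block 110 x 170 mm, 40 mm high, with two rails along y up to 74 mm above the table.
- dust_cover (a joint): Slide of the dust cover in m: 0 fully closed over the button, 0.076 fully open (along cover_grip's +y, to the left seen from the robot). About 1.5 N friction; stays where it is left.
- start_button_top (a point): Centre of the top of the round grey start button (32 mm diameter), 62 mm above the table, under the cover when closed, 9 mm below the plate's upper face; pressed straight down. The rails, 64 mm apart inside, run either side of it, 12 mm higher. With the cover fully open, the plate's edge is 43 mm from the button's centre.
- start_button (a joint): Travel of the start button in m: 0 released, 0.006 fully down (about 5 N); springs back.
- pen: White and black pen, 135 mm, lying on the table; bystander, leave in place.
- file: Needle file with wooden handle, 153 mm, lying on the table; bystander, leave in place.
Things that resemble listed ones, but are neither listed nor needed, are in the scene too. Leave any green or purple look-alike of the part that bears cradle_seat alone.

How it is judged (in metres and radians):
On the way, in this order (a step that is already met when the one before it is completed fails the run):
1. the probe is lifted level, gripped within 20 mm of its balance point (height (world z) of probe_balance above 0.06 m and contact force between the fingers and probe above 1 N and x of the grasp point in the frame of probe_balance between -0.02 and 0.02 m and angle between probe_balance's own x axis and vertical between 1.37 and 1.77 rad), for 0.2 s.
2. the probe lies in the cradle, head in the saddle, and is let go (x of probe_balance in the frame of cradle_seat between -0.012 and 0.012 m and y of probe_balance in the frame of cradle_seat between -0.006 and 0.006 m and z of probe_balance in the frame of cradle_seat between -0.005 and 0.005 m and angle between the x axis of probe_balance and the x axis of cradle_seat, either way round below 0.1 rad and x of probe_nose in the frame of cradle_seat above 0.03 m and contact force between the fingers and probe below 0.1 N), for 0.3 s.
3. the dust cover is slid aside (value of joint dust_cover above 0.055 m), for 0.1 s.
4. the start button is pressed down (value of joint start_button above 0.0045 m), for 0.1 s.
At the end, for the whole second after the job is handed in: The probe rests, released, in the cradle: balance point within 12 mm along, 6 mm across and 5 mm in height of the seat point, axis within 0.1 rad of the cradle's, nose on the contact plate's side. The cover is closed to within 6 mm and the button is up (x of probe_balance in the frame of cradle_seat between -0.012 and 0.012 m and y of probe_balance in the frame of cradle_seat between -0.006 and 0.006 m and z of probe_balance in the frame of cradle_seat between -0.005 and 0.005 m and angle between the x axis of probe_balance and the x axis of cradle_seat, either way round below 0.1 rad and x of probe_nose in the frame of cradle_seat above 0.03 m and linear speed of probe below 0.02 m/s and value of joint dust_cover below 0.006 m and value of joint start_button below 0.002 m); the robot touches nothing.
It fails at once if the probe tips more than 0.2 rad out of level while carried (height (world z) of probe_balance above 0.035 m and (angle between probe_balance's own x axis and vertical below 1.37 rad or angle between probe_balance's own x axis and vertical above 1.77 rad)).
It fails at once if the probe is dropped (falls faster than 0.5 m/s out of the fingers) (linear speed of probe above 0.5 m/s and contact force between the fingers and probe below 0.1 N).
It fails at once if the pen or the file is moved by more than 30 mm (distance of any of pen, file from where it was at the start of the episode above 0.03 m).
It also fails if it takes over 72 s, if anything falls off the work surface, if the arm or the gripper's body presses on something with over 40 N, if the wrist force passes 120 N, or if a joint passes its speed limit or range.

## Robot

A 7-joint arm with a two-finger parallel gripper is mounted at the origin on a cart in front of the work surface, level with it; the furniture and walls round the work are solid. World frame = base frame: x ahead of the robot, y to its left, z up, the work surface at z = 0. Lengths are in m, angles in degrees, forces in N, time in s.
With the tool pointing down it reaches from about 0.425 to 0.875 m from the base axis. Payload 4.7 kg.
Tool frame: the origin (TCP) lies between the finger pads; the fingertips stand 8 mm ahead of it and the grasp point (between the pads) lies 11 mm behind it; x points along the fingers, z is the direction in which the jaws open and shut, and the axes are right-handed (so a half turn about x gives the same grasp; the last joint's range is limited). The gripper opens to 87 mm and grips with 3 to 60 N. Pads are 19 mm wide; open, the fingers measure 117 mm over their backs; the gripper's body (75 mm by 190 mm) begins 51 mm behind the grasp point.
Start: joints at [77.011, 18.392, -4.016, 83.108, 1.295, 78.541, -3.26], TCP at [0.155, -0.631, 0.231] pointing down, gripper open.
Joint ranges: [-163.93, 163.93], [-17.29, 119.83], [-79.2, 71.16], [3.27, 140.29], [-89.18, 269.18], [5.43, 117.66], [-154.24, 154.24]. Speed limits (degrees/s): [147.25, 147.25, 180, 180, 180, 180, 180].

## Interface

Orientations are given as [roll, pitch, yaw] about the fixed x, y, z axes, in that order (R = Rz(yaw) Ry(pitch) Rx(roll)).
In Python, from cell import telemetry, vision, sign_off gives the robot as it stands. The module is installed in compiled form; this text tells all that it offers.
- The arm moves only by the tool drive_tool, never from a script. Its arguments are lists of equal length, an entry for each row: "offset": the shift along the tool's x, y, z in m, a list of three; "angular": the turn, a rotation vector about the tool's x, y, z in rad, a list of three. A call has 1 to 10 rows; each row is the pose to reach, as a shift and turn from the pose measured when the call began, along the tool's axes at that moment; what a row does not reach only later rows make up. A row lasts 1/8 s, in which the tool goes at most 62.5 mm and 10.7 degrees, less where a joint would pass 70% of its speed; a pose out of reach is approached as far as the arm can. A call with a gripper value outside its range is refused whole. "fingers" is the closure, from -1 (fully open) to 1 (shut), set as the call begins (left out, the last holds). The fingers move at their own pace and stop on an object; "squeeze" is the grip in N (left out, the last holds). Time passes only in rows, so rows that repeat a pose let the fingers close. It gives the time, the measured TCP pose, the force and the opening at its end, in the units of the state.
- telemetry.get_obs(): the state, without advancing time (a new reading comes with each control period).
- vision.read_camera(name): name is "scene" or "top"; returns a dict with "pixels" (480x640x3 uint8, red, green, blue), "intrinsics" (3x3 intrinsics, pixels), "distortion" ([k1, k2, p1, p2, k3] as OpenCV has them; the pictures are not rectified), "world_from_camera" (4x4, takes a point from camera to world coordinates). Camera axes: x right, y up, looking along -z (the intrinsics and any distortion apply to the point x, -y, -z); pixel columns grow to the right and rows downward; lengths in m; the calibration is good to about 2 mm. A picture is of the moment at which its call begins. There is no depth.
- sign_off(): hands the job in, once; it reports no verdict.
The state is a dict: "time_s": time; "qpos": joint angles; "joint_velocities": joint speeds; "effort": joint torques, N m; "tool_pos": TCP position; "tool_rot": TCP orientation; "force": force on the tool from outside, world axes, zero at the start; "wrist_torque": the same for the moment, N m; "grip_width": finger opening in m.
Only numpy, scipy, OpenCV 4.12 (cv2) and the standard library are available. Lean on these libraries where they do the work, as an engineer would, in place of code of your own. Each camera call takes 0.05 s, during which the arm holds its last target.

## Working session

There is one attempt and no reset: what is moved stays moved. The work goes in short steps, Python scripts to look and compute and a tool call to move; the robot and the scene stay as the last step left them, time stands still between calls to the robot, and variables do not carry over. Pictures are saved under pics/ and viewed, and the job is handed in when it is done.

Besides the shell and the picture viewer there is one more tool, called after "Emit:" by a JSON object that holds its "fn" and its "kwargs". drive_tool: Moves the arm, as the interface text tells. Its arguments: {"type":"object","properties":{"offset":{"type":"array"},"angular":{"type":"array"},"fingers":{"type":"number"},"squeeze":{"type":"number"}},"required":["offset","angular"]}

```bash
mkdir -p pics; python3 - <<'E'
from cell import telemetry, vision
import cv2,numpy as np,pickle
o=telemetry.get_obs(); print(o)
for n in("scene","top"):
    c=vision.read_camera(n); pickle.dump(c,open(n+'0.pkl','wb'))
    cv2.imwrite(f'pics/{n}0.png',c['pixels'][:,:,::-1]); print(c['intrinsics'],c['distortion'],c['world_from_camera'])
E
```

```text
{'time_s': 0.0, 'qpos': array([77.01195103, 18.44212621, -4.0165213 , 83.17321083,  1.2985671 ,
       78.54200121, -3.25875619]), 'joint_velocities': array([ 0.00204469, -0.011268  , -0.06488559,  0.03908175, -0.03671833,
        0.09078515,  0.00435551]), 'effort': array([-6.56831662e-05, -4.91285026e+01, -4.03842526e-01, -3.12530172e+01,
       -6.41525583e-02,  4.36874852e-02,  1.77534671e-04]), 'tool_pos': array([ 0.15481479, -0.63074507,  0.22944173]), 'tool_rot': array([-175.46547773,   89.88775647,  108.33517874]), 'force': array([ 0.38968728,  0.57738229, -0.35190226]), 'wrist_torque': array([-0.00207736, -0.01205697, -0.00440024]), 'grip_width': 0.0871338306858479}
[[550.46545706   0.         324.37606821]
 [  0.         550.46545706 236.30582404]
 [  0.           0.           1.        ]] [-0.12145106  0.          0.          0.          0.        ] [[-0.88869754  0.36577301 -0.27645396  0.02534042]
 [-0.45819406 -0.68670913  0.5643481   1.20091767]
 [ 0.01657984  0.62820433  0.77787173  1.49508899]
 [ 0.          0.          0.          1.        ]]
[[433.96496156   0.         316.76587354]
 [  0.         433.96496156 236.54768384]
 [  0.           0.           1.        ]] [-0.01774811  0.          0.          0.          0.        ] [[ 0.00569243  0.98887691 -0.14862723  0.31100494]
 [-0.99998148  0.00530946 -0.00297335  0.19755038]
 [-0.00215115  0.1486414   0.98888882  1.37385524]
 [ 0.          0.          0.          1.        ]]
```

View pics/scene0.png

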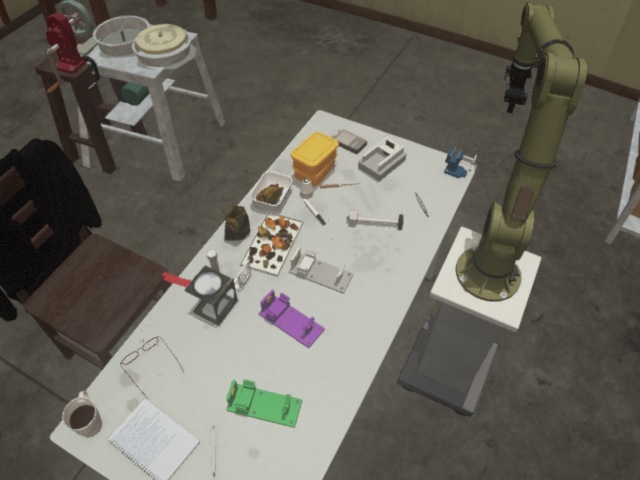

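View pics/top0.png

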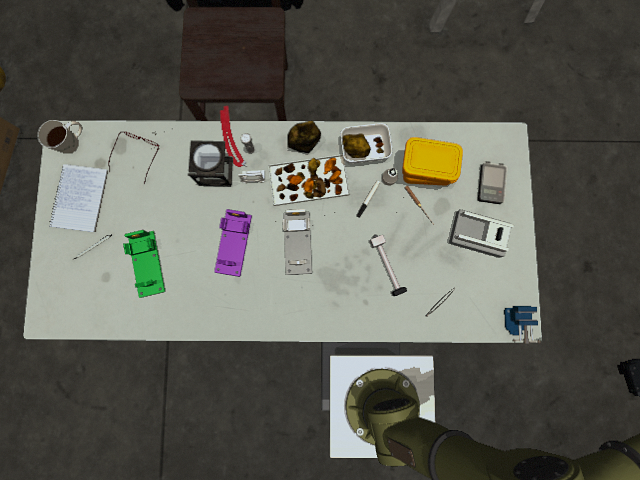

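Top view: probe with its head at about (377,241) and tail at (399,291). The grey cradle is at (298,243) with its saddle towards the top, the console is at (481,232), the pen at (369,198) and the file at (418,204). I'll zoom in on these.

```bash
cat > h.py <<'E'
import cv2,numpy as np,pickle
def load(n): return pickle.load(open(n+'.pkl','rb'))
def ray(c,u,v):
    p=cv2.undistortPoints(np.array([[[u,v]]],float),c['intrinsics'],c['distortion'])[0,0]
    M=c['world_from_camera']; return M[:3,3],M[:3,:3]@np.array([p[0],-p[1],-1])
def plane(c,u,v,z):
    o,d=ray(c,u,v); return o+d*(z-o[2])/d[2]
def proj(c,P):
    M=c['world_from_camera']; p=(np.atleast_2d(P)-M[:3,3])@M[:3,:3]; p=p*[1,-1,-1]
    return cv2.projectPoints(p,np.zeros(3),np.zeros(3),c['intrinsics'],c['distortion'])[0][:,0]
def crop(c,u0,v0,u1,v1,k,name):
    cv2.imwrite(name,cv2.resize(c['pixels'][v0:v1,u0:u1,::-1],None,fx=k,fy=k,interpolation=cv2.INTER_CUBIC))
E
python3 - <<'E'
from h import *
t=load('top0');s=load('scene0')
crop(t,350,220,420,310,6,'pics/tp.png');crop(t,270,195,330,285,6,'pics/tc.png');crop(t,440,195,520,265,7,'pics/tk.png')
a=cv2.hconcat([cv2.resize(s['pixels'][y:y+70,x:x+80,::-1],(400,350),interpolation=cv2.INTER_CUBIC) for x,y in((335,190),(280,235))])
cv2.imwrite('pics/s1.png',a); crop(s,345,125,415,190,8,'pics/sk.png')
E
```

```text
(no output)
```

View pics/tp.png

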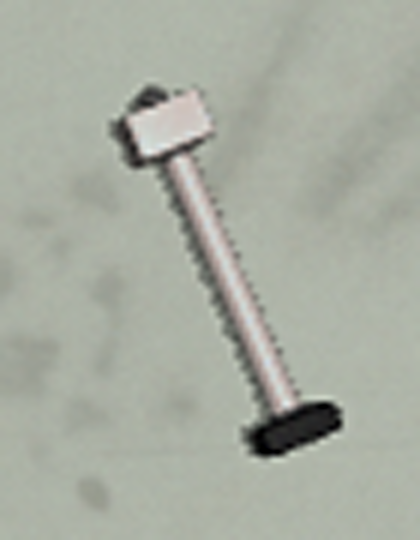

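View pics/tc.png

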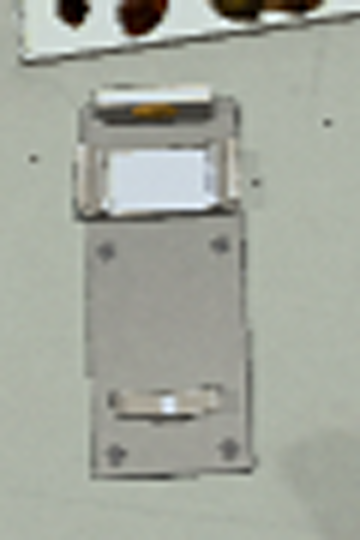

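View pics/tk.png

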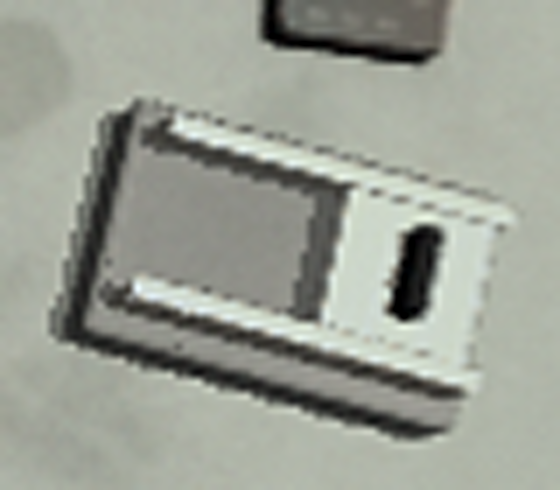

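View pics/s1.png

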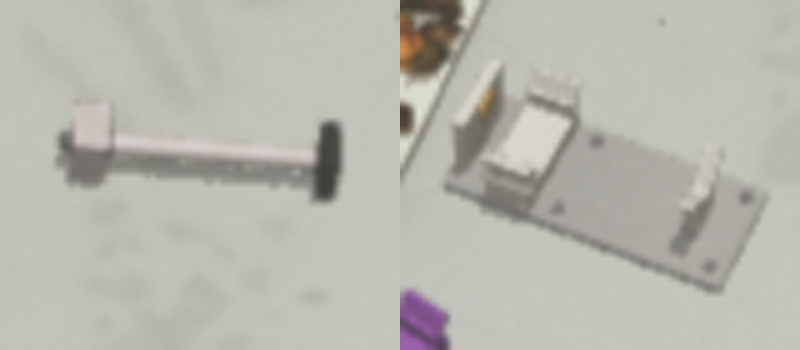

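View pics/sk.png

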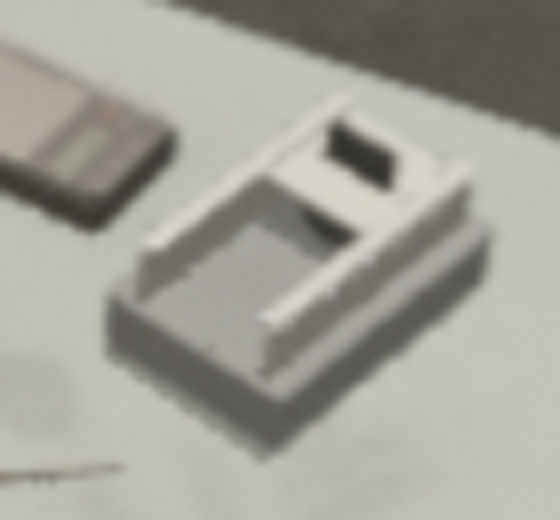

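Zooms: head top face centre is at tp(171,126) and the shank runs from (178,158) to (285,405). In the cradle crop, the V centre is at tc(167,403) and the saddle floor at (159,182). The rib is at tk(414,272). Next I convert these to world points and cross-check them between the two views.

```bash
python3 - <<'E'
from h import *
np.set_printoptions(precision=4,suppress=True)
t=load('top0');s=load('scene0')
def P(c,o,k,p,z): return plane(c,o[0]+(p[0]+.5)/k-.5,o[1]+(p[1]+.5)/k-.5,z)
T=lambda p,z:P(t,(350,220),6,p,z); S=lambda p,z:P(s,(335,190),5,p,z)
print('head',T((171,126),.042),S((93,126),.042))
print('sh0',T((178,158),.027),S((113,144),.027)); print('sh1',T((285,405),.027),S((315,157),.027))
C=lambda p,z:P(t,(270,195),6,p,z); D=lambda p,z:P(s,(280,235),5,(p[0]-400,p[1]),z)
print('base',[C(p,.010) for p in((92,475),(253,467))], [D(p,.01) for p in((720,290),(768,196),(447,187))])
print('platetop',[C(p,.064) for p in((95,95),(212,92))],[D(p,.064) for p in((455,126),(500,62))])
print('floor',[C(p,.03) for p in((103,152),(212,152),(215,208),(106,213))],C((159,182),.03))
print('floorS',[D(p,.03) for p in((486,160),(538,175),(577,122),(527,102))])
print('V',C((167,403),.055),[C(p,.064) for p in((110,398),(222,394))],[D(p,.064) for p in((686,205),(718,152))])
K=lambda p,z:P(t,(440,195),7,p,z); L=lambda p,z:P(s,(345,125),8,p,z)
print('rib',K((416,268),.0905), 'ends',[K(p,.0905) for p in((428,225),(405,315))])
print('ribS top', [L(p,.0905) for p in((336,122),(396,160))])
print('cover edge near',[K(p,.071) for p in((350,190),(322,318))],[L(p,.071) for p in((268,180),(355,240))])
print('cover far',[K(p,.071) for p in((492,225),(470,378))])
print('rail',[K(p,.074) for p in((175,127),(515,212),(137,292),(475,380))])
print('railS',[L(p,.074) for p in((155,248),(345,100),(268,322),(467,170))])
E
```

```text
head [0.4996 0.0114 0.042 ] [0.4969 0.0129 0.042 ]
sh0 [0.4848 0.006  0.027 ] [0.4821 0.0092 0.027 ]
sh1 [ 0.3571 -0.0471  0.027 ] [ 0.351  -0.0472  0.027 ]
base [array([0.3974, 0.3009, 0.01  ]), array([0.402 , 0.2168, 0.01  ])] [array([0.3922, 0.3009, 0.01  ]), array([0.3966, 0.2199, 0.01  ]), array([0.5868, 0.3126, 0.01  ])]
platetop [array([0.5888, 0.2985, 0.064 ]), array([0.5906, 0.2385, 0.064 ])] [array([0.5855, 0.3006, 0.064 ]), array([0.5852, 0.2411, 0.064 ])]
floor [array([0.5655, 0.2965, 0.03  ]), array([0.5658, 0.2392, 0.03  ]), array([0.536 , 0.2374, 0.03  ]), array([0.533 , 0.2944, 0.03  ])] [0.5496 0.2668 0.03  ]
floorS [array([0.5673, 0.2938, 0.03  ]), array([0.5315, 0.2884, 0.03  ]), array([0.5292, 0.2384, 0.03  ]), array([0.5663, 0.2394, 0.03  ])]
V [0.4313 0.26   0.055 ] [array([0.4328, 0.2884, 0.064 ]), array([0.4351, 0.2319, 0.064 ])] [array([0.426 , 0.2862, 0.064 ]), array([0.4263, 0.2395, 0.064 ])]
rib [ 0.518  -0.3454  0.0905] ends [array([ 0.5368, -0.3517,  0.0905]), array([ 0.4976, -0.3395,  0.0905])]
ribS top [array([ 0.532 , -0.356 ,  0.0905]), array([ 0.4959, -0.3445,  0.0905])]
cover edge near [array([ 0.5555, -0.3267,  0.071 ]), array([ 0.499 , -0.3114,  0.071 ])] [array([ 0.5514, -0.3227,  0.071 ]), array([ 0.4978, -0.3036,  0.071 ])]
cover far [array([ 0.5404, -0.3881,  0.071 ]), array([ 0.4731, -0.3744,  0.071 ])]
rail [array([ 0.5825, -0.2502,  0.074 ]), array([ 0.5456, -0.3972,  0.074 ]), array([ 0.5095, -0.2303,  0.074 ]), array([ 0.4718, -0.3752,  0.074 ])]
railS [array([ 0.5782, -0.2497,  0.074 ]), array([ 0.5405, -0.3915,  0.074 ]), array([ 0.5107, -0.2289,  0.074 ]), array([ 0.4683, -0.3727,  0.074 ])]
```

```bash
cat > plan.py <<'E'
import sys
from h import *
from cell import telemetry
from scipy.spatial.transform import Rotation as Ro
np.set_printoptions(precision=4,suppress=True)
def cur():
    o=telemetry.get_obs(); return o,np.array(o['tool_pos']),Ro.from_euler('xyz',o['tool_rot'],degrees=True)
def plan(p,phi):
    """target TCP p, tool down, jaw dir (tool z) at azimuth phi deg"""
    o,q,R=cur(); a=np.radians(phi); z=np.array([np.cos(a),np.sin(a),0]); x=np.array([0,0,-1.]); y=np.cross(z,x)
    G=Ro.from_matrix(np.c_[x,y,z])
    d=R.inv().apply(np.array(p)-q); r=(R.inv()*G).as_rotvec()
    zz=R.as_matrix()[:,2]
    print('t',o['time_s'],'pos',q,'phi',np.degrees(np.arctan2(zz[1],zz[0])),'q',np.round(o['qpos'],1),'F',np.round(o['force'],1),'w',round(o['grip_width'],4))
    print('offset',d,'ang',r,'deg',np.degrees(np.linalg.norm(r)),'dist',np.linalg.norm(d))
if __name__=='__main__':
    a=list(map(float,sys.argv[1:])); plan(a[:3],a[3])
E
python3 plan.py .44 -.35 .22 112.9;python3 plan.py .44 -.35 .22 -67.1;python3 plan.py .456 -.005 .14 112.9; python3 -c "
from plan import *;print(cur()[2].as_matrix())"
```

```text
t 0.1 pos [ 0.1548 -0.6308  0.2296] phi -76.20301508981954 q [77.  18.4 -4.  83.2  1.3 78.5 -3.3] F [-0.   0.2 -0.2] w 0.0867
offset [ 0.0099  0.3439 -0.2047] ang [ 2.9827 -0.      0.0026] deg 170.89699420182146 dist 0.4003178203505716
t 0.1 pos [ 0.1548 -0.6308  0.2296] phi -76.20301508981954 q [77.  18.4 -4.  83.2  1.3 78.5 -3.3] F [-0.   0.2 -0.2] w 0.0867
offset [ 0.0099  0.3439 -0.2047] ang [-0.1589 -0.0017 -0.    ] deg 9.103549563837248 dist 0.4003178203505716
t 0.1 pos [ 0.1548 -0.6308  0.2296] phi -76.20301508981954 q [77.  18.4 -4.  83.2  1.3 78.5 -3.3] F [-0.   0.2 -0.2] w 0.0867
offset [ 0.0904  0.4417 -0.5358] ang [ 2.9827 -0.      0.0026] deg 170.89699420182146 dist 0.7002390682415552
[[-0.0005  0.9711  0.2385]
 [ 0.0017  0.2385 -0.9711]
 [-1.     -0.0001 -0.0017]]
```

Emit:
{"fn": "drive_tool", "kwargs": {"offset": [[0.001,0.043,-0.026],[0.002,0.086,-0.051],[0.004,0.129,-0.077],[0.005,0.172,-0.102],[0.006,0.215,-0.128],[0.007,0.258,-0.153],[0.009,0.301,-0.179],[0.01,0.344,-0.205],[0.01,0.344,-0.205]], "angular": [[-0.02,0,0],[-0.04,0,0],[-0.06,0,0],[-0.08,0,0],[-0.1,0,0],[-0.12,0,0],[-0.14,0,0],[-0.159,-0.002,0],[-0.159,-0.002,0]], "fingers": -1, "squeeze": 30}}

```text
time_s: 1.23
tool_pos: [0.4435, -0.3447, 0.2196]
tool_rot: [125.8, 89.9, 59.2]
force: [-1.5, 0.0, -0.2]
grip_width: 0.0871
```

```bash
python3 plan.py .456 -.005 .14 -67.1
```

```text
t 1.225 pos [ 0.4435 -0.3447  0.2196] phi -66.57205495223685 q [ 53.4   9.1 -20.2  96.3   3.1  75.3 -33.9] F [-1.5  0.  -0.2] w 0.0871
offset [ 0.0803  0.1463 -0.3066] ang [ 0.0092 -0.0014 -0.0019] deg 0.5452856847891387 dist 0.34909797610062576
```

Emit:
{"fn": "drive_tool", "kwargs": {"offset": [[0.01,0.018,-0.038],[0.02,0.037,-0.077],[0.03,0.055,-0.115],[0.04,0.073,-0.153],[0.05,0.091,-0.192],[0.06,0.11,-0.23],[0.07,0.128,-0.268],[0.08,0.146,-0.307],[0.08,0.146,-0.307],[0.08,0.146,-0.307]], "angular": [[0,0,0],[0,0,0],[0,0,0],[0.009,-0.001,-0.002],[0.009,-0.001,-0.002],[0.009,-0.001,-0.002],[0.009,-0.001,-0.002],[0.009,-0.001,-0.002],[0.009,-0.001,-0.002],[0.009,-0.001,-0.002]]}}

```text
time_s: 2.48
tool_pos: [0.4554, -0.0061, 0.1402]
tool_rot: [-77.5, 90.0, -144.6]
force: [-0.8, -1.2, 0.4]
grip_width: 0.0868
```

```bash
python3 plan.py .456 -.005 .013 -67.1; python3 - <<'E'
from h import *
from cell import vision
for n in("scene","top"):
    c=vision.read_camera(n); pickle.dump(c,open(n+'1.pkl','wb'))
t=load('top1');s=load('scene1')
a=cv2.resize(s['pixels'][150:250,330:430,::-1],(400,400),interpolation=cv2.INTER_CUBIC)
b=cv2.resize(t['pixels'][210:310,340:440,::-1],(400,400),interpolation=cv2.INTER_CUBIC)
cv2.imwrite('pics/a1.png',cv2.hconcat([a,b]))
E
```

```text
t 2.475 pos [ 0.4554 -0.0061  0.1402] phi -67.15700332364399 q [ 35.6  -0.1 -37.8 115.   -0.   65.1 -69.3] F [-0.8 -1.2  0.4] w 0.0868
offset [ 0.1272  0.001  -0.0008] ang [-0.001   0.0001  0.0006] deg 0.06739884267200759 dist 0.12724598223772457
```

View pics/a1.png

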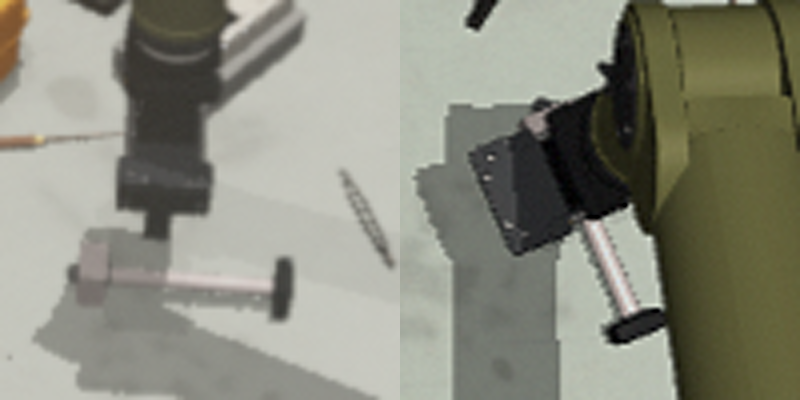

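The scene view shows the fingers above the shank at about (158,235), just tailward of the head. The top view shows the jaw gap in line with the shank. I'll descend.

Emit:
{"fn": "drive_tool", "kwargs": {"offset": [[0.02,0.001,-0.001],[0.045,0.001,-0.001],[0.07,0.001,-0.001],[0.09,0.001,-0.001],[0.108,0.001,-0.001],[0.118,0.001,-0.001],[0.124,0.001,-0.001],[0.127,0.001,-0.001],[0.127,0.001,-0.001],[0.127,0.001,-0.001]], "angular": [[0,0,0],[0,0,0],[0,0,0],[0,0,0],[0,0,0],[0,0,0],[0,0,0],[0,0,0],[0,0,0],[0,0,0]]}}

```text
time_s: 3.82
tool_pos: [0.4565, -0.0052, 0.0138]
tool_rot: [43.4, 90.0, -23.8]
force: [0.2, 1.2, 0.2]
grip_width: 0.087
```

Emit:
{"fn": "drive_tool", "kwargs": {"offset": [[0,0,0],[0,0,0],[0,0,0],[0,0,0],[0,0,0],[0,0,0],[0,0,0],[0,0,0]], "angular": [[0,0,0],[0,0,0],[0,0,0],[0,0,0],[0,0,0],[0,0,0],[0,0,0],[0,0,0]], "fingers": 1, "squeeze": 40}}

```text
time_s: 4.82
tool_pos: [0.4569, -0.006, 0.0139]
tool_rot: [24.2, 89.9, -43.0]
force: [1.4, -1.4, -1.5]
grip_width: 0.0151
```

```bash
python3 plan.py .456 -.005 .033 -67.1; python3 - <<'E'
from h import *
from cell import vision
s=vision.read_camera('scene');t=vision.read_camera('top')
a=cv2.resize(s['pixels'][150:250,330:430,::-1],(400,400),interpolation=cv2.INTER_CUBIC)
b=cv2.resize(t['pixels'][210:310,340:440,::-1],(400,400),interpolation=cv2.INTER_CUBIC)
cv2.imwrite('pics/a2.png',cv2.hconcat([a,b]))
E
```

```text
t 4.825 pos [ 0.4569 -0.006   0.0139] phi -67.2459155893204 q [ 32.7  11.6 -37.5 121.5   9.3  49.6 -77.5] F [ 1.4 -1.4 -1.5] w 0.0151
offset [-0.0191 -0.0004 -0.0012] ang [-0.0025  0.0018 -0.0008] deg 0.18443445866943597 dist 0.019176509836023082
```

View pics/a2.png

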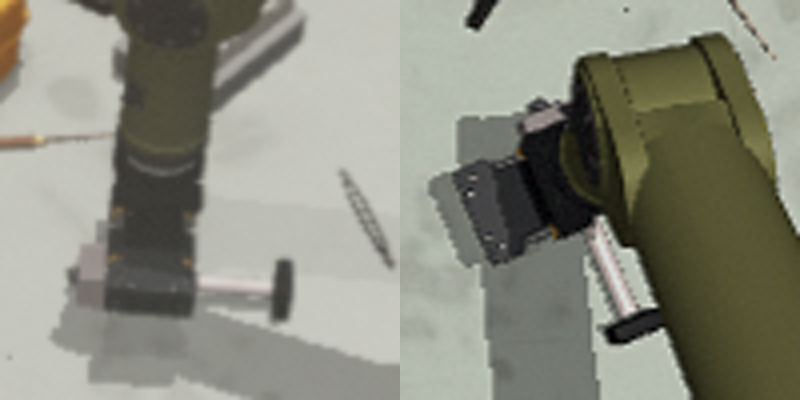

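The shank is gripped (15 mm opening) close behind the head. Next is a small lift to check the balance.

Emit:
{"fn": "drive_tool", "kwargs": {"offset": [[-0.004,0,0],[-0.01,0,0],[-0.015,0,0],[-0.019,0,0],[-0.02,0,0],[-0.02,0,0]], "angular": [[0,0,0],[0,0,0],[0,0,0],[0,0,0],[0,0,0],[0,0,0]]}}

```text
time_s: 5.68
tool_pos: [0.4568, -0.006, 0.0339]
tool_rot: [28.9, 89.9, -38.3]
force: [-0.2, 0.2, -7.7]
grip_width: 0.0151
```

```bash
python3 plan.py .456 -.005 .120 -67.1; python3 - <<'E'
from h import *
from cell import vision,telemetry
o=telemetry.get_obs();print(o['wrist_torque'],o['force'])
s=vision.read_camera('scene');t=vision.read_camera('top')
a=cv2.resize(s['pixels'][150:250,330:430,::-1],(400,400),interpolation=cv2.INTER_CUBIC)
b=cv2.resize(t['pixels'][210:310,340:440,::-1],(400,400),interpolation=cv2.INTER_CUBIC)
cv2.imwrite('pics/a3.png',cv2.hconcat([a,b]))
E
```

```text
t 5.675 pos [ 0.4568 -0.006   0.0339] phi -67.2714654386139 q [ 33.5   9.4 -38.  120.7   7.4  52.  -75.9] F [-0.2  0.2 -7.7] w 0.0151
offset [-0.0861 -0.0003 -0.0011] ang [-0.003   0.0016 -0.0009] deg 0.2014387927271836 dist 0.08611181235796284
[ 0.01402663  0.07207897 -0.01314167] [-0.18812539  0.24688647 -7.71937753]
```

View pics/a3.png

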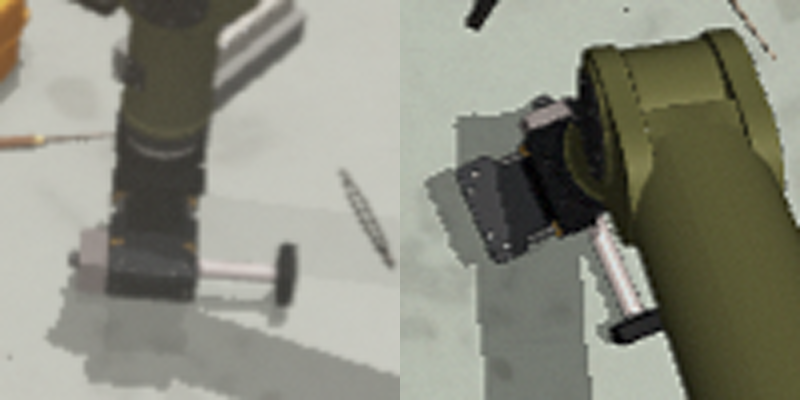

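Emit:
{"fn": "drive_tool", "kwargs": {"offset": [[-0.006,0,0],[-0.018,0,0],[-0.032,0,0],[-0.046,0,0],[-0.06,0,0],[-0.074,0,0],[-0.083,0,0],[-0.086,0,0],[-0.086,0,0],[-0.086,0,0]], "angular": [[0,0,0],[0,0,0],[0,0,0],[0,0,0],[0,0,0],[0,0,0],[0,0,0],[0,0,0],[0,0,0],[0,0,0]], "squeeze": 55}}

```text
time_s: 7.02
tool_pos: [0.4561, -0.0059, 0.1191]
tool_rot: [-34.5, 90.0, -101.7]
force: [-0.3, 0.3, -7.3]
grip_width: 0.0145
```

```bash
python3 plan.py .495 .2645 .120 -86.9; python3 - <<'E'
from h import *
from cell import vision,telemetry
o=telemetry.get_obs();print(o['wrist_torque'],o['force'])
s=vision.read_camera('scene');t=vision.read_camera('top')
a=cv2.resize(s['pixels'][150:250,330:430,::-1],(400,400),interpolation=cv2.INTER_CUBIC)
b=cv2.resize(t['pixels'][210:310,340:440,::-1],(400,400),interpolation=cv2.INTER_CUBIC)
cv2.imwrite('pics/a4.png',cv2.hconcat([a,b]))
E
```

```text
t 7.025 pos [ 0.4561 -0.0059  0.1191] phi -67.26907045533915 q [ 35.6   1.6 -38.4 116.3   1.1  62.5 -70.5] F [-0.3  0.3 -7.3] w 0.0145
offset [-0.0011  0.1404 -0.2343] ang [0.3426 0.0007 0.0003] deg 19.630972138222052 dist 0.2731642123530289
[ 0.03574525  0.03835001 -0.02444105] [-0.3028985   0.25826233 -7.29987884]
```

View pics/a4.png

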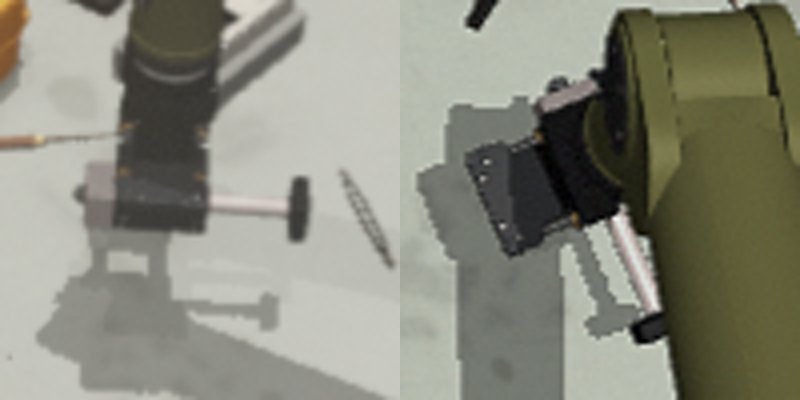

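The probe hangs level and is held (7.3 N). Carrying it to above the cradle.

Emit:
{"fn": "drive_tool", "kwargs": {"offset": [[0,0.006,-0.01],[0,0.02,-0.033],[0,0.038,-0.063],[0,0.056,-0.094],[0,0.075,-0.125],[0,0.094,-0.156],[0,0.112,-0.187],[-0.001,0.128,-0.213],[-0.001,0.138,-0.23],[-0.001,0.14,-0.234]], "angular": [[0.01,0,0],[0.04,0,0],[0.09,0,0],[0.14,0,0],[0.19,0,0],[0.24,0,0],[0.29,0,0],[0.32,0,0],[0.34,0,0],[0.343,0,0]]}}

```text
time_s: 8.38
tool_pos: [0.4944, 0.2656, 0.1196]
tool_rot: [-111.1, 89.9, 162.1]
force: [0.8, 0.3, -7.3]
grip_width: 0.0141
```

```bash
python3 plan.py .495 .2645 .080 -86.9; python3 - <<'E'
from h import *
from cell import vision,telemetry
o=telemetry.get_obs();print(o['wrist_torque'],o['force'])
for n in("scene","top"):
    c=vision.read_camera(n); pickle.dump(c,open(n+'2.pkl','wb'))
t=load('top2');s=load('scene2')
a=cv2.resize(s['pixels'][215:315,270:370,::-1],(400,400),interpolation=cv2.INTER_CUBIC)
b=cv2.resize(t['pixels'][190:290,250:350,::-1],(400,400),interpolation=cv2.INTER_CUBIC)
cv2.imwrite('pics/a5.png',cv2.hconcat([a,b]))
E
```

```text
t 8.375 pos [0.4944 0.2656 0.1196] phi -86.79615003994742 q [   9.4   18.2  -46.8  102.4   14.4   65.7 -128.8] F [ 0.8  0.3 -7.3] w 0.0141
offset [0.0396 0.0006 0.0012] ang [ 0.0018 -0.0004  0.0012] deg 0.12616095276612493 dist 0.03960925859042181
[-0.02102458  0.10309286  0.0178756 ] [ 0.83906072  0.34234058 -7.26645806]
```

View pics/a5.png

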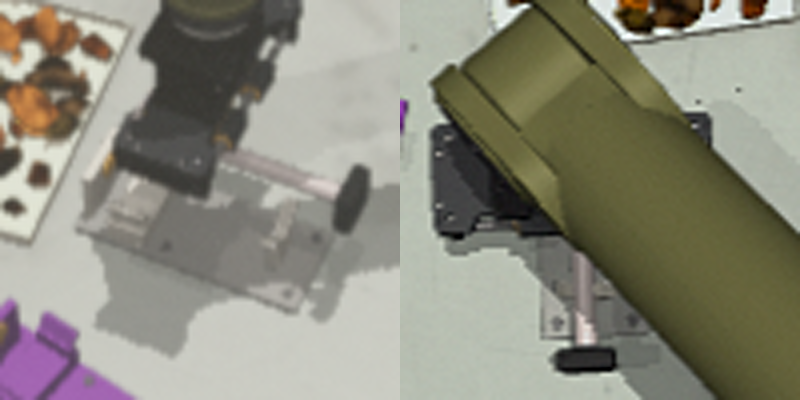

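The head hangs over the saddle. The tail shows in the top crop at (186,358) and in the scene crop at (352,200). From the tail I work out where the balance point sits relative to the TCP.

```bash
python3 - <<'E'
from h import *
np.set_printoptions(precision=4,suppress=True)
t=load('top2');s=load('scene2')
crop(t,360-100,240,330,300,10,'pics/t_a6.png')
b=cv2.resize(t['pixels'][250:290,280:320,::-1],(400,400),interpolation=cv2.INTER_CUBIC)
a=cv2.resize(s['pixels'][245:285,325:365,::-1],(400,400),interpolation=cv2.INTER_CUBIC)
cv2.imwrite('pics/a6.png',cv2.hconcat([a,b]))
E
```

```text
(no output)
```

View pics/a6.png

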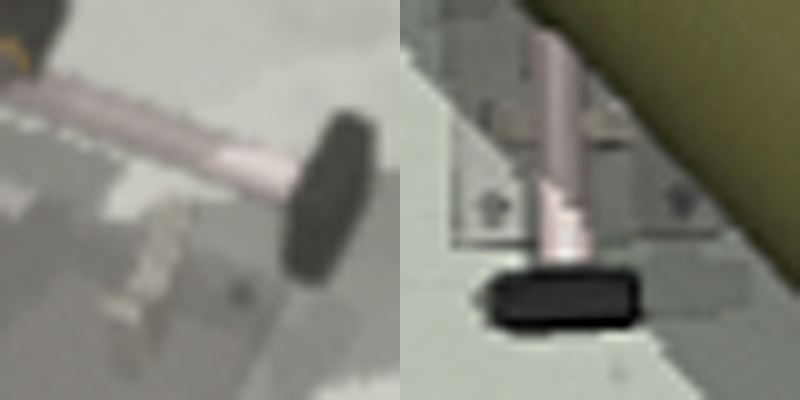

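```bash
python3 - <<'E'
from h import *
np.set_printoptions(precision=4,suppress=True)
t=load('top2');s=load('scene2')
A=plane(t,280+(162+.5)/10-.5,250+(298+.5)/10-.5,.1267)
B=plane(s,325+(330+.5)/10-.5,245+(198+.5)/10-.5,.1267)
d=np.array([np.cos(np.radians(3.15)),np.sin(np.radians(3.15)),0])
print(A,B,A+.124*d,B+.124*d,(A+B)/2+.124*d)
o,d1=ray(t,295.75,279.35);o2,d2=ray(s,357.55,264.35)
k=np.linalg.lstsq(np.c_[d1,-d2],o2-o,rcond=None)[0];print(o+k[0]*d1,o2+k[1]*d2)
# shank in top crop
print(plane(t,280+16.4-.0,250+6,.130),plane(t,280+16.6,250+25,.130))
E
```

```text
[0.3741 0.2608 0.1267] [0.3708 0.2587 0.1267] [0.498  0.2676 0.1267] [0.4946 0.2655 0.1267] [0.4963 0.2666 0.1267]
[0.3741 0.2607 0.1284] [0.3704 0.2597 0.1282]
[0.441  0.2596 0.13  ] [0.3864 0.2584 0.13  ]
```

```bash
python3 plan.py .5004 .2636 .075 -86.9
```

```text
t 8.475 pos [0.4946 0.2638 0.1195] phi -86.88661505267359 q [   9.5   18.1  -46.8  102.4   14.4   65.7 -128.8] F [-0.8  0.2 -7.5] w 0.0146
offset [0.0445 0.0058 0.0004] ang [0.0002 0.0012 0.0012] deg 0.09721507265947586 dist 0.044880139498714264
```

Emit:
{"fn": "drive_tool", "kwargs": {"offset": [[0.005,0.001,0.001],[0.014,0.003,0.001],[0.025,0.005,0.001],[0.036,0.006,0.001],[0.043,0.006,0.001],[0.045,0.006,0.001],[0.045,0.006,0.001],[0.045,0.006,0.001]], "angular": [[0,0,0],[0,0,0],[0,0,0],[0,0,0],[0,0,0],[0,0,0],[0,0,0],[0,0,0]]}}

```text
time_s: 9.48
tool_pos: [0.5009, 0.2633, 0.0749]
tool_rot: [-22.0, 89.9, -108.9]
force: [0.4, 0.9, -7.5]
grip_width: 0.0146
```

```bash
python3 - <<'E'
from h import *
from cell import vision
for n in("scene","top"):
    c=vision.read_camera(n); pickle.dump(c,open(n+'3.pkl','wb'))
t=load('top3');s=load('scene3')
a=cv2.resize(s['pixels'][215:295,280:360,::-1],(400,400),interpolation=cv2.INTER_CUBIC)
b=cv2.resize(t['pixels'][220:290,265:335,::-1],(400,400),interpolation=cv2.INTER_CUBIC)
cv2.imwrite('pics/a7.png',cv2.hconcat([a,b]))
E
python3 plan.py .5004 .2634 .044 -86.9
```

```text
t 9.575 pos [0.5008 0.2632 0.0749] phi -86.87922158666693 q [   8.    21.8  -45.3  104.1   17.5   61.5 -130.7] F [-0.4 -0.1 -8.1] w 0.0145
offset [ 0.0309 -0.0004 -0.0002] ang [0.0004 0.001  0.0004] deg 0.06463374959923596 dist 0.030939335799041293
```

View pics/a7.png

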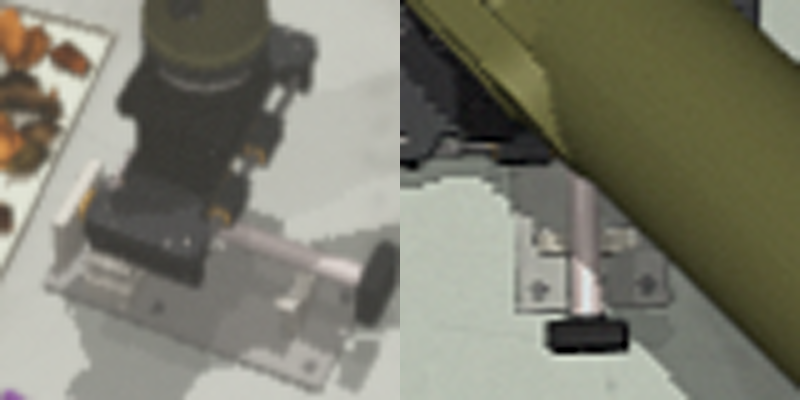

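In the top view the shank (585) lies over the V's centre (587). I'll lower slowly.

Emit:
{"fn": "drive_tool", "kwargs": {"offset": [[0.004,0,0],[0.01,0,0],[0.016,0,0],[0.021,0,0],[0.025,0,0],[0.028,0,0],[0.029,0,0],[0.029,0,0]], "angular": [[0,0,0],[0,0,0],[0,0,0],[0,0,0],[0,0,0],[0,0,0],[0,0,0],[0,0,0]]}}

```text
time_s: 10.58
tool_pos: [0.5009, 0.2632, 0.046]
tool_rot: [-18.2, 89.9, -105.1]
force: [0.7, 0.2, -7.0]
grip_width: 0.015
```

```bash
python3 plan.py .5004 .2634 .044 -86.9
```

```text
t 10.575 pos [0.5009 0.2632 0.046 ] phi -86.88119831615583 q [   6.9   23.9  -44.3  105.3   19.4   58.6 -132.1] F [ 0.7  0.2 -7. ] w 0.015
offset [ 0.002  -0.0005 -0.0002] ang [0.0003 0.0009 0.0003] deg 0.059216431801332264 dist 0.0020280194448959623
```

Emit:
{"fn": "drive_tool", "kwargs": {"offset": [[0.001,0,0],[0.002,0,0],[0.002,0,0],[0.002,0,0]], "angular": [[0,0,0],[0,0,0],[0,0,0],[0,0,0]]}}

```text
time_s: 11.08
tool_pos: [0.501, 0.2632, 0.0441]
tool_rot: [-4.8, 89.9, -91.7]
force: [-0.2, -0.6, -6.3]
grip_width: 0.0145
```

```bash
python3 - <<'E'
from h import *
from cell import vision
s=vision.read_camera('scene');t=vision.read_camera('top')
a=cv2.resize(s['pixels'][215:295,280:360,::-1],(400,400),interpolation=cv2.INTER_CUBIC)
b=cv2.resize(t['pixels'][220:290,265:335,::-1],(400,400),interpolation=cv2.INTER_CUBIC)
cv2.imwrite('pics/a8.png',cv2.hconcat([a,b]))
E
python3 plan.py .5004 .2634 .043 -86.9
```

```text
t 11.175 pos [0.501  0.2632 0.0441] phi -86.88189187836926 q [   6.8   24.   -44.2  105.4   19.5   58.4 -132.2] F [-0.8 -0.4 -6.2] w 0.0146
offset [ 0.0011 -0.0005 -0.0002] ang [0.0003 0.001  0.0001] deg 0.06147079400496182 dist 0.0012387271247845568
```

View pics/a8.png

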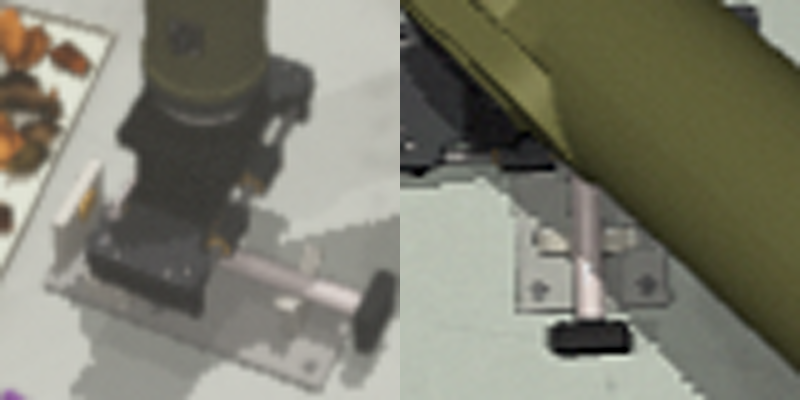

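The shank sits between the V flanks and the wrist load is beginning to drop. A few more tenths of a millimetre to go.

Emit:
{"fn": "drive_tool", "kwargs": {"offset": [[0.0006,0,0],[0.0012,0,0],[0.0012,0,0],[0.0012,0,0]], "angular": [[0,0,0],[0,0,0],[0,0,0],[0,0,0]]}}

```text
time_s: 11.68
tool_pos: [0.501, 0.2632, 0.044]
tool_rot: [2.0, 89.9, -84.9]
force: [-4.6, -3.2, 5.8]
grip_width: 0.0146
```

The cradle now carries the load. Releasing.

Emit:
{"fn": "drive_tool", "kwargs": {"offset": [[0,0,0],[0,0,0],[0,0,0],[0,0,0],[0,0,0],[0,0,0],[0,0,0],[0,0,0]], "angular": [[0,0,0],[0,0,0],[0,0,0],[0,0,0],[0,0,0],[0,0,0],[0,0,0],[0,0,0]], "fingers": -1}}

```text
time_s: 12.68
tool_pos: [0.501, 0.2632, 0.0439]
tool_rot: [-1.7, 89.9, -88.5]
force: [-1.4, 0.8, -0.5]
grip_width: 0.0838
```

Emit:
{"fn": "drive_tool", "kwargs": {"offset": [[-0.008,0,0],[-0.02,0,0],[-0.04,0,0],[-0.07,0,0],[-0.1,0,0],[-0.13,0,0],[-0.15,0,0],[-0.16,0,0],[-0.16,0,0]], "angular": [[0,0,0],[0,0,0],[0,0,0],[0,0,0],[0,0,0],[0,0,0],[0,0,0],[0,0,0],[0,0,0]]}}

```text
time_s: 13.8
tool_pos: [0.5011, 0.2635, 0.2043]
tool_rot: [21.1, 89.9, -65.8]
force: [0.3, -0.2, -0.5]
grip_width: 0.0871
```

```bash
python3 plan.py .48 -.1 .2 -104.7
```

```text
t 13.8 pos [0.5011 0.2635 0.2043] phi -86.89291618528425 q [  11.2   14.2  -48.    96.1   11.    74.6 -125.8] F [ 0.3 -0.2 -0.5] w 0.0871
offset [ 0.0049 -0.0408  0.3618] ang [ 0.3108  0.0017 -0.001 ] deg 17.807453679950086 dist 0.3641290050086811
```

Emit:
{"fn": "drive_tool", "kwargs": {"offset": [[0,-0.003,0.03],[0.001,-0.008,0.075],[0.002,-0.014,0.12],[0.003,-0.019,0.165],[0.004,-0.024,0.21],[0.005,-0.029,0.255],[0.005,-0.034,0.3],[0.005,-0.039,0.34],[0.005,-0.041,0.36],[0.005,-0.041,0.36]], "angular": [[0,0,0],[0,0,0],[0,0,0],[0,0,0],[0.05,0,0],[0.1,0,0],[0.16,0,0],[0.22,0,0],[0.28,0,0],[0.31,0,0]]}}

```text
time_s: 15.05
tool_pos: [0.4793, -0.0987, 0.1991]
tool_rot: [-19.4, 90.0, -124.3]
force: [0.2, 0.4, -0.2]
grip_width: 0.0869
```

```bash
python3 - <<'E'
from h import *
from cell import vision
for n in("scene","top"):
    c=vision.read_camera(n); pickle.dump(c,open(n+'4.pkl','wb'))
t=load('top4');s=load('scene4')
a=cv2.resize(s['pixels'][235:305,285:355,::-1],(400,400),interpolation=cv2.INTER_CUBIC)
b=cv2.resize(t['pixels'][200:290,255:345,::-1],(400,400),interpolation=cv2.INTER_CUBIC)
cv2.imwrite('pics/b1.png',cv2.hconcat([a,b]))
crop(t,440,195,520,265,7,'pics/b2.png')
E
python3 plan.py .5155 -.348 .15 -104.7
```

```text
t 15.15 pos [ 0.4798 -0.0962  0.1996] phi -104.55148985369789 q [ 39.8   1.2 -31.7 106.8   0.7  72.2 -96.7] F [ 0.3 -0.3 -0.3] w 0.0868
offset [0.0497 0.0978 0.2347] ang [ 0.0026  0.0003 -0.0004] deg 0.15098816284366207 dist 0.25908315026738943
```

View pics/b1.png

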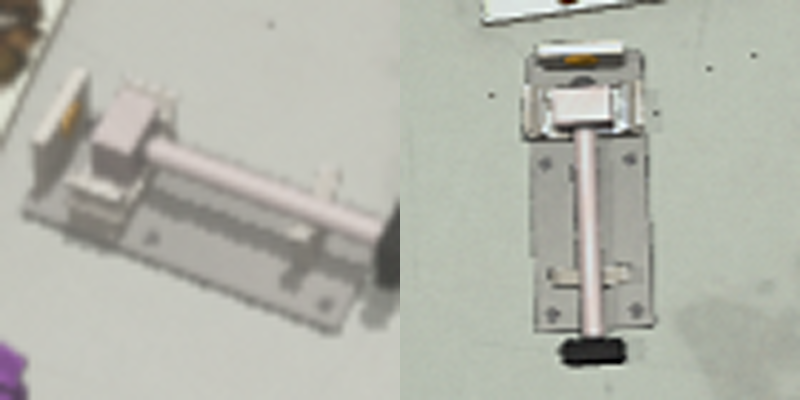

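View pics/b2.png

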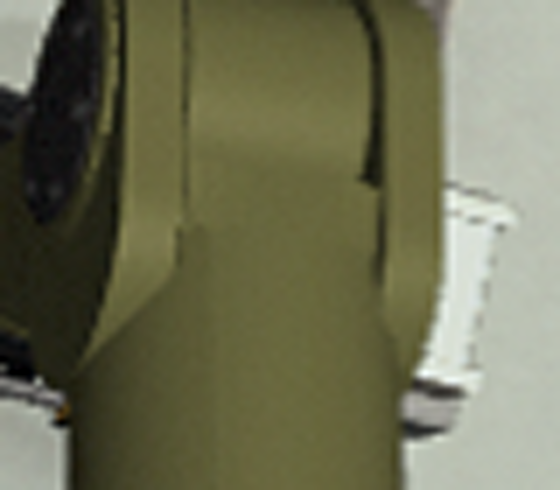

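The probe lies in the saddle and V with the nose toward the plate. I'll check that numerically while moving over the console.

Emit:
{"fn": "drive_tool", "kwargs": {"offset": [[0.003,0.01,0.024],[0.01,0.025,0.06],[0.018,0.042,0.1],[0.027,0.06,0.14],[0.035,0.075,0.18],[0.042,0.088,0.212],[0.048,0.096,0.23],[0.05,0.098,0.235],[0.05,0.098,0.235],[0.05,0.098,0.235]], "angular": [[0,0,0],[0,0,0],[0,0,0],[0,0,0],[0,0,0],[0,0,0],[0,0,0],[0,0,0],[0,0,0],[0,0,0]]}}

```text
time_s: 16.4
tool_pos: [0.5164, -0.3466, 0.1502]
tool_rot: [97.5, 89.9, -6.9]
force: [0.2, 0.1, 0.5]
grip_width: 0.0868
```

```bash
python3 plan.py .5155 -.348 .084 -104.7; python3 - <<'E'
from h import *
np.set_printoptions(precision=4,suppress=True)
t=load('top4')
k=400/90
f=lambda p,z:plane(t,255+(p[0]-400+.5)/k-.5,200+(p[1]+.5)/k-.5,z)
print('head top',[f(p,.072) for p in((555,88),(612,88),(612,125),(558,127))],f((584,107),.072),'tail',f((593,350),.072),'seat(top cam) .5027 .2642')
from cell import vision
for n in("scene","top"):
    c=vision.read_camera(n); pickle.dump(c,open(n+'5.pkl','wb'))
t=load('top5');s=load('scene5')
a=cv2.resize(s['pixels'][115:195,340:420,::-1],(400,400),interpolation=cv2.INTER_CUBIC)
b=cv2.resize(t['pixels'][190:270,440:520,::-1],(400,400),interpolation=cv2.INTER_CUBIC)
cv2.imwrite('pics/b3.png',cv2.hconcat([a,b]))
E
```

```text
t 16.4 pos [ 0.5164 -0.3466  0.1502] phi -104.42388594209692 q [ 49.3  19.2 -21.9  92.6   7.5  69.5 -78.5] F [0.2 0.1 0.5] w 0.0868
offset [ 0.0662 -0.0005  0.0016] ang [ 0.0048 -0.0001 -0.001 ] deg 0.2818988107178586 dist 0.06624079815016629
head top [array([0.5591, 0.285 , 0.072 ]), array([0.5593, 0.2459, 0.072 ]), array([0.5335, 0.2456, 0.072 ]), array([0.532 , 0.2826, 0.072 ])] [0.546  0.2649 0.072 ] tail [0.3799 0.2568 0.072 ] seat(top cam) .5027 .2642
```

View pics/b3.png

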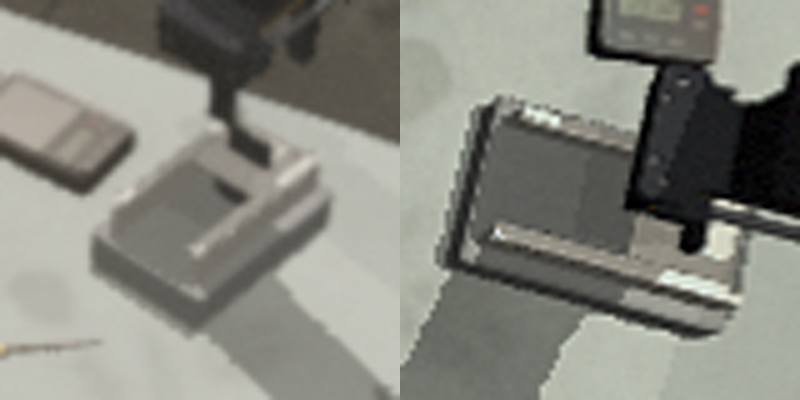

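By the top camera the probe's balance point is about (-2, -2) mm from the seat, which is well inside tolerance. The fingers are over the rib, so I'll descend around it.

Emit:
{"fn": "drive_tool", "kwargs": {"offset": [[0.012,0,0.001],[0.03,0,0.001],[0.046,0,0.002],[0.057,0,0.002],[0.063,0,0.002],[0.066,0,0.002],[0.066,0,0.002]], "angular": [[0.005,0,0],[0.005,0,0],[0.005,0,0],[0.005,0,0],[0.005,0,0],[0.005,0,0],[0.005,0,0]]}}

```text
time_s: 17.38
tool_pos: [0.5159, -0.3492, 0.0845]
tool_rot: [73.8, 89.9, -30.9]
force: [0.0, -0.3, -0.1]
grip_width: 0.087
```

Emit:
{"fn": "drive_tool", "kwargs": {"offset": [[0,0,0],[0,0,0],[0,0,0],[0,0,0],[0,0,0],[0,0,0],[0,0,0]], "angular": [[0,0,0],[0,0,0],[0,0,0],[0,0,0],[0,0,0],[0,0,0],[0,0,0]], "fingers": 1, "squeeze": 12}}

```text
time_s: 18.25
tool_pos: [0.5159, -0.3493, 0.0844]
tool_rot: [73.9, 89.9, -30.9]
force: [0.1, 0.2, -0.5]
grip_width: 0.0249
```

```bash
python3 plan.py .5345 -.2745 .084 -104.7
```

```text
t 18.25 pos [ 0.5159 -0.3493  0.0844] phi -104.74529723564036 q [ 48.9  22.7 -21.3  96.1   9.1  62.7 -79.7] F [ 0.1  0.2 -0.5] w 0.0249
offset [ 0.0004 -0.001  -0.077 ] ang [-0.0008  0.0004 -0.0015] deg 0.09777501275798119 dist 0.07704122723718405
```

Still closing, so I'll wait.

Emit:
{"fn": "drive_tool", "kwargs": {"offset": [[0,0,0],[0,0,0],[0,0,0],[0,0,0]], "angular": [[0,0,0],[0,0,0],[0,0,0],[0,0,0]]}}

```text
time_s: 18.75
tool_pos: [0.5159, -0.3492, 0.0844]
tool_rot: [77.0, 89.9, -27.8]
force: [0.1, -0.8, -0.6]
grip_width: 0.0096
```

Emit:
{"fn": "drive_tool", "kwargs": {"offset": [[0,0,-0.006],[0,0,-0.016],[0,0,-0.028],[0,0,-0.04],[0,0,-0.052],[0,0,-0.062],[0,0,-0.07],[0,0,-0.074],[0,0,-0.074],[0,0,-0.074]], "angular": [[0,0,0],[0,0,0],[0,0,0],[0,0,0],[0,0,0],[0,0,0],[0,0,0],[0,0,0],[0,0,0],[0,0,0]]}}

```text
time_s: 20.0
tool_pos: [0.5363, -0.2761, 0.0844]
tool_rot: [106.8, 89.8, 2.1]
force: [5.6, -0.5, -3.4]
grip_width: 0.0098
```

```bash
cat > look.py <<'E'
import sys
from h import *
from cell import vision
n=sys.argv[1]
t=vision.read_camera('top');s=vision.read_camera('scene')
pickle.dump(t,open('top_'+n+'.pkl','wb'));pickle.dump(s,open('scene_'+n+'.pkl','wb'))
a=cv2.resize(s['pixels'][115:195,340:420,::-1],(400,400),interpolation=cv2.INTER_CUBIC)
b=cv2.resize(t['pixels'][190:270,440:520,::-1],(400,400),interpolation=cv2.INTER_CUBIC)
cv2.imwrite(f'pics/{n}.png',cv2.hconcat([a,b]))
E
python3 plan.py .5155 -.348 .084 -104.7;python3 look.py c1
```

```text
t 20.0 pos [ 0.5363 -0.2761  0.0844] phi -104.67740936256085 q [ 44.2  20.7 -23.3  99.1   9.   61.8 -86.7] F [ 5.6 -0.5 -3.4] w 0.0098
offset [ 0.0003 -0.0019  0.0748] ang [ 0.0004 -0.0011 -0.0036] deg 0.2163614202301964 dist 0.07486989135068664
```

View pics/c1.png

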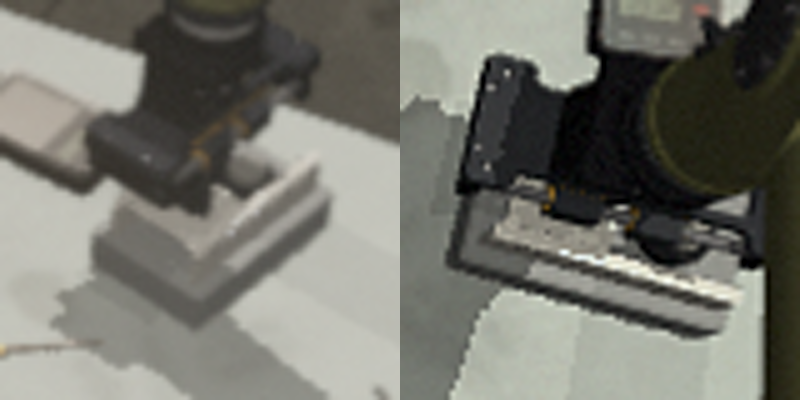

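The cover is open and the grey button shows in the scene crop at (250,165). Releasing the rib and moving over to the button.

Emit:
{"fn": "drive_tool", "kwargs": {"offset": [[0,0,0],[0,0,0],[0,0,0],[-0.002,0,0],[-0.015,0,0],[-0.03,0,0],[-0.045,0,0],[-0.05,0,0],[-0.05,0,0]], "angular": [[0,0,0],[0,0,0],[0,0,0],[0,0,0],[0,0,0],[0,0,0],[0,0,0],[0,0,0],[0,0,0]], "fingers": 0}}

```text
time_s: 21.22
tool_pos: [0.5363, -0.2763, 0.1351]
tool_rot: [99.3, 89.7, -5.4]
force: [-1.0, 0.2, -0.2]
grip_width: 0.0437
```

```bash
python3 plan.py .5159 -.3493 .134 -104.7
```

```text
t 21.225 pos [ 0.5363 -0.2763  0.1351] phi -104.68491287274925 q [ 44.7  17.9 -23.8  96.4   7.6  67.1 -85.7] F [-1.   0.2 -0.2] w 0.0437
offset [ 0.001  -0.0012  0.0758] ang [ 0.0003 -0.0007 -0.0046] deg 0.26471294139358825 dist 0.07584544174364781
```

Emit:
{"fn": "drive_tool", "kwargs": {"offset": [[0,0,0.01],[0,-0.001,0.03],[0,-0.001,0.05],[0.001,-0.001,0.066],[0.001,-0.001,0.074],[0.001,-0.001,0.076],[0.001,-0.001,0.076],[0.001,-0.001,0.076],[0.001,-0.001,0.076],[0.001,-0.001,0.076]], "angular": [[0,0,-0.004],[0,0,-0.004],[0,0,-0.004],[0,0,-0.004],[0,0,-0.004],[0,0,-0.004],[0,0,-0.004],[0,0,-0.004],[0,0,-0.004],[0,0,-0.004]], "fingers": 1}}

```text
time_s: 22.48
tool_pos: [0.5162, -0.3492, 0.1341]
tool_rot: [138.2, 89.9, 33.6]
force: [-0.4, -0.2, 0.1]
grip_width: 0.0008
```

```bash
python3 plan.py .5159 -.3493 .064 -104.7; python3 look.py c2
```

```text
t 22.475 pos [ 0.5162 -0.3492  0.1341] phi -104.65552419717021 q [ 49.2  20.1 -21.5  93.4   7.8  67.9 -78.7] F [-0.4 -0.2  0.1] w 0.0008
offset [ 0.0701 -0.0004  0.0002] ang [ 0.0008 -0.0007 -0.0007] deg 0.07159437440450689 dist 0.07005443843900387
```

View pics/c2.png

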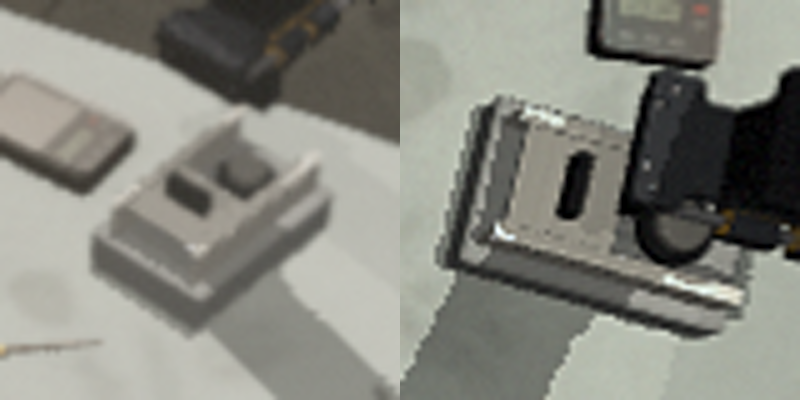

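The cover is open with its rib at top crop (575,185). The button is at scene crop (247,170). I'll check its position before pressing.

```bash
python3 - <<'E'
from h import *
s=load('scene_c2');t=load('top_c2')
print(plane(s,340+247.5/5-.5,115+172.5/5-.5,.062),plane(t,440+(277.5)/5-.5,190+235/5-.5,.062))
E
```

```text
[ 0.51288735 -0.34250936  0.062     ] [ 0.51125244 -0.34451062  0.062     ]
```

Emit:
{"fn": "drive_tool", "kwargs": {"offset": [[0.012,0,-0.002],[0.03,0,-0.002],[0.045,0,-0.002],[0.056,0,-0.002],[0.062,0,-0.002],[0.066,0,-0.002],[0.07,0,-0.002],[0.071,0,-0.002],[0.071,0,-0.002],[0.071,0,-0.002]], "angular": [[0,0,0],[0,0,0],[0,0,0],[0,0,0],[0,0,0],[0,0,0],[0,0,0],[0,0,0],[0,0,0],[0,0,0]]}}

```text
time_s: 23.82
tool_pos: [0.5166, -0.3474, 0.0644]
tool_rot: [125.0, 90.0, 20.3]
force: [-3.2, 3.1, 7.6]
grip_width: 0.0005
```

Emit:
{"fn": "drive_tool", "kwargs": {"offset": [[0.001,0,0],[0.0015,0,0],[0.0015,0,0],[0.0015,0,0]], "angular": [[0,0,0],[0,0,0],[0,0,0],[0,0,0]]}}

```text
time_s: 24.32
tool_pos: [0.5166, -0.3474, 0.0644]
tool_rot: [66.7, 90.0, -38.0]
force: [-3.6, 2.5, 8.2]
grip_width: 0.0007
```

Emit:
{"fn": "drive_tool", "kwargs": {"offset": [[0.0015,0,0],[0.003,0,0],[0.003,0,0],[0.003,0,0]], "angular": [[0,0,0],[0,0,0],[0,0,0],[0,0,0]]}}

```text
time_s: 24.82
tool_pos: [0.5167, -0.3474, 0.0643]
tool_rot: [25.1, 89.9, -79.6]
force: [-7.4, 3.8, 15.9]
grip_width: 0.0006
```

```bash
python3 look.py c3
```

```text
(no output)
```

View pics/c3.png

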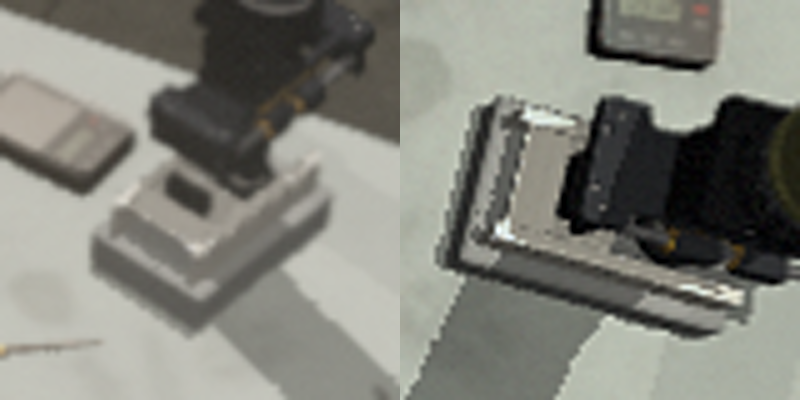

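The button is at its hard stop: there was no more travel at 16 N, and the tips are about 56 mm above the table. I'll retract and go back to the rib.

Emit:
{"fn": "drive_tool", "kwargs": {"offset": [[-0.01,0,0],[-0.025,0,0],[-0.045,0,0],[-0.065,0,0],[-0.075,0,0],[-0.075,0,0]], "angular": [[0,0,0],[0,0,0],[0,0,0],[0,0,0],[0,0,0],[0,0,0]], "fingers": 1}}

```text
time_s: 25.68
tool_pos: [0.5172, -0.3477, 0.1404]
tool_rot: [51.0, 89.8, -53.7]
force: [0.4, 0.3, -0.1]
grip_width: 0.0005
```

```bash
python3 plan.py .5363 -.2763 .135 -104.7
```

```text
t 25.675 pos [ 0.5172 -0.3477  0.1404] phi -104.68481177507522 q [ 49.1  19.7 -21.6  93.2   7.8  68.4 -78.9] F [ 0.4  0.3 -0.1] w 0.0005
offset [ 0.0053  0.0004 -0.0739] ang [ 0.0003  0.0019 -0.0023] deg 0.17054975251542512 dist 0.07407494496773251
```

Emit:
{"fn": "drive_tool", "kwargs": {"offset": [[0,0,-0.01],[0.001,0,-0.03],[0.003,0,-0.05],[0.005,0,-0.066],[0.005,0,-0.074],[0.005,0,-0.074],[0.005,0,-0.074]], "angular": [[0,0.002,-0.002],[0,0.002,-0.002],[0,0.002,-0.002],[0,0.002,-0.002],[0,0.002,-0.002],[0,0.002,-0.002],[0,0.002,-0.002]], "fingers": 0}}

```text
time_s: 26.55
tool_pos: [0.5357, -0.2771, 0.1354]
tool_rot: [44.2, 90.0, -60.6]
force: [-0.5, 0.2, 0.5]
grip_width: 0.0437
```

```bash
python3 plan.py .5363 -.2763 .084 -104.9
```

```text
t 26.55 pos [ 0.5357 -0.2771  0.1354] phi -104.75983545381152 q [ 44.6  18.  -23.7  96.2   7.7  67.4 -85.8] F [-0.5  0.2  0.5] w 0.0437
offset [ 0.0514  0.0003 -0.001 ] ang [ 0.0024  0.0005 -0.0005] deg 0.14584866992829273 dist 0.05140568496523783
```

Emit:
{"fn": "drive_tool", "kwargs": {"offset": [[0.01,0,-0.001],[0.025,0,-0.001],[0.038,0,-0.001],[0.046,0,-0.001],[0.05,0,-0.001],[0.051,0,-0.001],[0.051,0,-0.001]], "angular": [[0,0,0],[0,0,0],[0,0,0],[0,0,0],[0,0,0],[0,0,0],[0,0,0]]}}

```text
time_s: 27.42
tool_pos: [0.5363, -0.2762, 0.0848]
tool_rot: [60.3, 89.9, -44.4]
force: [-0.2, -0.6, 0.9]
grip_width: 0.0435
```

Emit:
{"fn": "drive_tool", "kwargs": {"offset": [[0,0,0],[0,0,0],[0,0,0],[0,0,0],[0,0,0],[0,0,0],[0,0,0]], "angular": [[0,0,0],[0,0,0],[0,0,0],[0,0,0],[0,0,0],[0,0,0],[0,0,0]], "fingers": 1}}

```text
time_s: 28.3
tool_pos: [0.5363, -0.2763, 0.0848]
tool_rot: [60.6, 89.9, -44.2]
force: [0.1, -0.2, 0.5]
grip_width: 0.01
```

```bash
python3 plan.py .5159 -.3493 .084 -104.9
```

```text
t 28.3 pos [ 0.5363 -0.2763  0.0848] phi -104.76006055780553 q [ 44.1  20.8 -23.3  99.    9.2  62.1 -86.9] F [ 0.1 -0.2  0.5] w 0.01
offset [ 0.0009 -0.0011  0.0758] ang [ 0.0024  0.0007 -0.0012] deg 0.16038071387374433 dist 0.07583448788755254
```

Emit:
{"fn": "drive_tool", "kwargs": {"offset": [[0,0,0.006],[0,0,0.017],[0,0,0.03],[0,-0.001,0.043],[0,-0.001,0.055],[0,-0.001,0.066],[0,-0.001,0.073],[0,-0.001,0.077],[0,-0.001,0.078],[0,-0.001,0.078]], "angular": [[0,0,0],[0,0,0],[0,0,0],[0,0,0],[0,0,0],[0,0,0],[0,0,0],[0,0,0],[0,0,0],[0,0,0]]}}

```text
time_s: 29.55
tool_pos: [0.5158, -0.3494, 0.0848]
tool_rot: [177.4, 89.9, 72.7]
force: [-1.5, 4.4, 2.8]
grip_width: 0.0101
```

The cover is back at its original rib position and against the stop. I'll release and retract clear.

Emit:
{"fn": "drive_tool", "kwargs": {"offset": [[0,0,0],[0,0,0],[0,0,0],[0,0,0],[-0.01,0,0],[-0.03,0,0],[-0.06,0,0],[-0.09,0,0],[-0.12,0,0],[-0.12,0,0]], "angular": [[0,0,0],[0,0,0],[0,0,0],[0,0,0],[0,0,0],[0,0,0],[0,0,0],[0,0,0],[0,0,0],[0,0,0]], "fingers": 0}}

```text
time_s: 30.8
tool_pos: [0.5177, -0.3505, 0.2096]
tool_rot: [80.4, 89.6, -24.3]
force: [0.7, 0.2, 0.3]
grip_width: 0.0437
```

```bash
python3 plan.py .40 -.45 .204 -104.9
```

```text
t 30.8 pos [ 0.5177 -0.3505  0.2096] phi -104.66279430068816 q [ 49.7  17.1 -22.1  88.4   6.5  75.4 -77.8] F [0.7 0.2 0.3] w 0.0437
offset [ 0.0051 -0.0888  0.126 ] ang [ 0.0041  0.0012 -0.0073] deg 0.48376135158311157 dist 0.1542210043390973
```

Moving aside for a final clear look.

Emit:
{"fn": "drive_tool", "kwargs": {"offset": [[0,-0.02,0.025],[0,-0.045,0.06],[0,-0.07,0.1],[0,-0.09,0.125],[0,-0.09,0.125]], "angular": [[0,0,0],[0,0,0],[0,0,0],[0,0,0],[0,0,0]]}}

```text
time_s: 31.42
tool_pos: [0.3956, -0.4512, 0.2088]
tool_rot: [68.1, 89.6, -36.9]
force: [0.6, -0.1, -1.3]
grip_width: 0.0434
```

```bash
python3 look.py d1; python3 - <<'E'
from h import *
t=load('top_d1');s=load('scene_d1');t0=load('top0')
cv2.imwrite('pics/d2.png',t['pixels'][:,:,::-1])
a=cv2.resize(s['pixels'][235:305,285:355,::-1],(400,400),interpolation=cv2.INTER_CUBIC)
b=cv2.resize(t['pixels'][200:290,255:345,::-1],(400,400),interpolation=cv2.INTER_CUBIC)
cv2.imwrite('pics/d3.png',cv2.hconcat([a,b]))
E
```

```text
(no output)
```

View pics/d1.png

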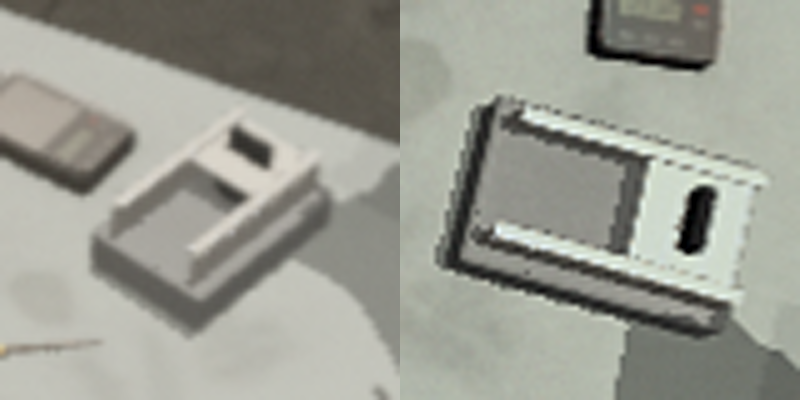

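View pics/d2.png

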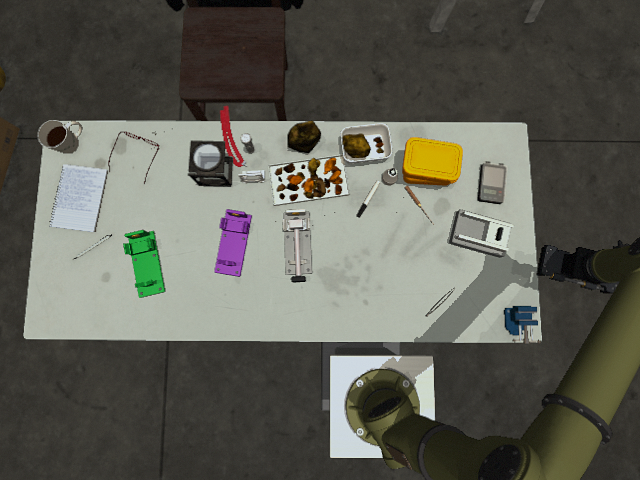

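View pics/d3.png

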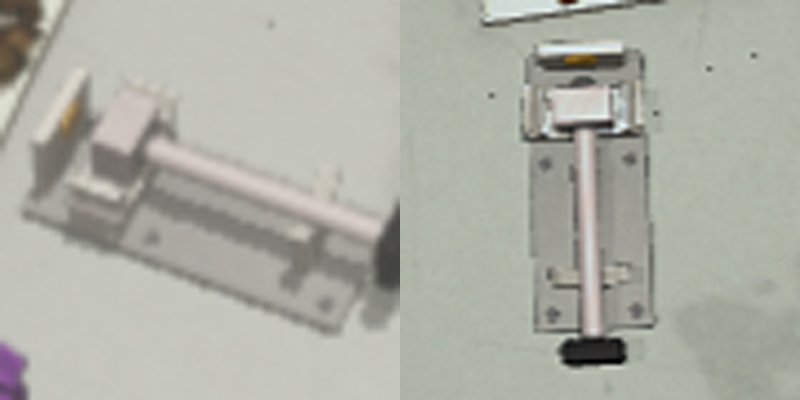

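The final pictures show the cover closed (rib at top (479,234), as at the start) and the probe seated. The pen (369,198) and the file (418,204) have not moved, and the arm is clear. Handing in.

```bash
python3 -c "
from cell import sign_off
print(sign_off())"
```

```text
the job is handed in; nothing more can be done
None
```

I finished every step and handed the job in at about 31.5 s; it reported no verdict.

- **Probe:** I gripped it near its balance point, carried it level and laid it in the grey cradle. The head is in the saddle with the nose towards the contact plate, and it is released. By the top camera the balance point is about 2 mm from the seat point both along and across.
- **Grip point:** The wrist torque put the balance point about 5–9 mm from my grip towards the head; the cameras put it 2–4 mm. Both are inside the 20 mm limit.
- **Cover and button:** I slid the cover open by about 75 mm and pressed the button. It reached a hard stop, with no further travel at 16 N. Then I slid the cover back against its closed stop, and the rib returned to within 0.2 mm of where I first gripped it.
- **Side force:** The tool saw 5.6 N of side force while opening, because my estimate of the rail direction was about 1° off.
- **Final view:** The last pictures show the probe seated, the cover closed, the pen and file unmoved, and the arm clear of everything. The button is hidden under the cover, so I could not see it spring back up.
- **Measurement limits:** The two cameras disagreed by 2–5 mm in x throughout, so I used averages or comparisons within one picture.

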